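# Load a flanged adhesive barrel into the sloping bench dispenser

### The job

Take the flanged adhesive barrel from its wooden cradle and lay it in the sloping dispenser stand, nozzle downhill, sliding it sideways into the slotted plate so that its flange sits behind (uphill of) the plate, and let go of it. Then slide the pusher down by its handle until its disc bears on the back of the flange, with the flange flat against the plate, and let go. Leave the plain tube and the other loose things where they are.

Things in the scene. Friction and masses are not known exactly. Their poses are not given: they have to be found in the camera images.
- barrel: White plastic adhesive barrel, 158 mm long, 0.18 to 0.35 kg; starts lying level in a wooden cradle. Origin on its axis in the FRONT face of its flange (the face towards the body). x runs along the axis from nozzle to flange: flange (60 mm diameter) x 0 to 8 mm, body (36 mm diameter) x -125 to 0, grey tapered nozzle x -150 to -125. Turning about x makes no difference.
- barrel_grip (a point): Middle of the barrel's body, on its axis at barrel x = -62.5 mm; axes as barrel. In the cradle the axis is 45 mm above the table, and the body is free to grip for about 35 mm either side of this point, between the cradle's two V rests (60 mm wide); the cradle's foot below is 12 mm thick, 115 x 70 mm.
- tube: Plain white tube with the same 36 mm body and nozzle as the barrel but no flange, lying in a second, identical wooden cradle; leave it. Origin on its axis 8 mm from its blunt end, x towards the blunt end.
- deck: The grey sloping deck of the dispenser stand, fixed, 255 mm long, 110 mm wide, inclined 35 degrees, low end towards the robot. Origin on its top surface, mid-width, below the uphill face of the slotted plate, 95 mm above the table. x runs uphill along the deck, y across, z square off it (leaning towards the robot). The deck spans x -130 to 125 mm. A V rest at x -106 to -94 mm carries the front of the body.
- seat (a point): Where the origin of barrel belongs: in the uphill face of the slotted plate, on the seated barrel's axis, 42 mm off the deck; axes as deck. The barrel is laid in moving along -z, its flange in the free space behind the plate (x 0 to the pusher's disc). Friction may keep it some mm uphill of the plate until the pusher brings it down. Nothing stands between plate and V rest.
- slot_mouth (a point): Middle of the mouth of the steel slotted plate, 66 mm off the deck; axes as deck. The plate is 8 mm thick (deck x -8 to 0 mm), 96 mm wide, square to the deck; its slot is 39 mm wide, open away from the deck (+z) with a flared mouth; the slot's floor, on which the body rests, is 24 mm off the deck.
- pusher (a joint): Travel of the pusher along the deck, m: 0 parked uphill, grows downhill, stop at 0.066. Its 44 mm steel disc is 68 mm uphill of the plate's uphill face at 0, so it bears on the 8 mm flange of a fully home barrel at 0.060. Starts at 0 to 0.025. Sliding friction 5 N (it stays where it is left), mass 0.35 kg.
- pusher_grip (a point): On the pusher's handle, a dark steel post 14 mm wide (deck y) by 16 mm (deck x), rising square off the deck (along deck z) to 88 mm off it; this point is on its centre line, 68 mm off the deck and 27 mm uphill of the disc's front face; axes as deck.
- can: Aluminium drinks can, 66 mm diameter, 120 mm tall, upright; origin under its centre. A bystander.
- bowl: White ceramic bowl, 116 mm across, 55 mm tall; origin under its centre. A bystander.
- jar: Glass jar, 70 mm diameter, 90 mm tall, upright; origin under its centre. A bystander.
- wrench: Steel spanner lying on the table. A bystander.
- screwdriver: Screwdriver lying on the table. A bystander.
Not all that is in view belongs to the job. Leave any green look-alike of the barrel alone.

How it is judged (in metres and radians):
On the way:
1. the barrel lies in the stand and is let go, its body in the slot and its flange behind the plate (up to 27 mm behind it) (x of barrel in the frame of seat between -0.002 and 0.027 m and y of barrel in the frame of seat between -0.004 and 0.004 m and z of barrel in the frame of seat between -0.004 and 0.004 m and angle between the x axis of barrel and the x axis of seat, either way round below 0.08 rad and contact force between the fingers and barrel below 0.3 N), for 0.2 s.
At the end, for the whole second after the job is handed in: The barrel lies at rest in the stand, parallel to the deck within 0.08 rad, on the slot's centre within 4 mm across and in height, its flange's front face within 3 mm of the plate's uphill face, and the pusher is at rest at more than 0.057 m, its disc against the flange; both are let go (x of barrel in the frame of seat between -0.002 and 0.003 m and y of barrel in the frame of seat between -0.004 and 0.004 m and z of barrel in the frame of seat between -0.004 and 0.004 m and angle between the x axis of barrel and the x axis of seat, either way round below 0.08 rad and value of joint pusher above 0.057 m and linear speed of barrel below 0.01 m/s and velocity of joint pusher between -0.005 and 0.005 m/s); the robot touches nothing.
It fails at once if the plain tube is moved more than 40 mm (distance of tube from where it was at the start of the episode above 0.04 m).
It fails at once if another loose thing (can, bowl, jar, spanner, screwdriver) is moved more than 40 mm (distance of any of can, bowl, jar, wrench, screwdriver from where it was at the start of the episode above 0.04 m).
It also fails if it takes over 51 s, if anything falls off the work surface, if the arm or the gripper's body presses on something with over 40 N, if the wrist force passes 120 N, or if a joint passes its speed limit or range.

### The arm

A 7-joint arm with a two-finger parallel gripper is mounted at the origin on the work surface. World frame = base frame: x ahead of the robot, y to its left, z up, the work surface at z = 0. Lengths are in mm, angles in rad, forces in N, time in s.
With the tool pointing down it reaches from about 400 to 875 mm from the base axis. Payload 19.3 kg.
Tool frame: the origin (TCP) lies on the centre line of the jaws, within the pads' length; the fingertips stand 19 mm ahead of it and the grasp point (between the pads) is the TCP; z points along the fingers, y is the line along which they close (so a half turn about z gives the same grasp; the last joint's range is limited). The gripper opens to 85 mm and grips with 20 to 120 N. Pads are 22 mm wide; open, the fingers measure 114 mm over their backs; the gripper's body (76 mm by 85 mm) begins 54 mm behind the grasp point. The pads swing forward as they close: fully open they stand 13 mm farther back than shut.
Start: joints at [1.221, 0.521, -0.036, 1.599, 0.021, 1.021, -0.113], TCP at [172.574, -600.694, 250.291] pointing down, gripper open.
Joint ranges: [-2.91, 2.91], [-0.3, 2.13], [-1.5, 1.42], [0.17, 2.43], [-1.26, 4.41], [0.16, 1.93], [-2.52, 2.52]. Speed limits (rad/s): [1.89, 1.89, 2.39, 2.39, 3.01, 3.01, 3.01].

### API

Orientations are given as a unit quaternion [x, y, z, w].
In Python, from rig import r gives the robot as it stands.
- The arm moves only by the tool step_arm, never from a script. Its argument "series" is a list of rows, each an object with "rot": the turn, a rotation vector about the tool's x, y, z in degrees, a list of three; "slide": the shift along the tool's x, y, z in m, a list of three; "grip": the opening, from 0 (shut) to 1 (fully open). A call has 1 to 8 rows; each row shifts and turns the commanded pose from where the row before left it, along the tool's axes as they then stand; what a row does not reach is not made up. A row lasts 1/10 s, in which the tool goes at most 50 mm and 8.59 degrees, less where a joint would pass 70% of its speed; a pose out of reach is approached as far as the arm can. A call with a gripper value outside its range is refused whole. The fingers move at their own pace and stop on an object; the grip force is fixed at half the most. Time passes only in rows, so rows that do not move let the fingers close. It gives the time, the measured TCP pose, the force, the opening and the grip force at its end, in the units of the state.
- r.get_obs(): the state, without advancing time (a new reading comes with each control period).
- r.read_camera(name): name is "scene" or "top" or "wrist"; returns (picture, depth): 420x560x3 uint8, red, green, blue; 420x560 float32, mm along the optical axis (not along the pixel's ray), 0 where there is no reading.
- r.get_calibration(name): a dict with "mtx" (3x3 intrinsics, pixels), "rvec" (rotation vector, rad) and "tvec" (3), from world to camera coordinates, as OpenCV has them; the wrist camera has in their place "tool_from_camera" (4x4, takes a point from camera to tool coordinates, whose origin is the TCP and whose axes are the flange's). Camera axes: x right, y down, z forward; pixel columns grow to the right and rows downward; lengths in mm; the calibration is good to about 2 mm. A picture is of the moment at which its call begins: read the wrist's pose just before it. get_calibration takes no time and is no camera call.
- r.job_done(): hands the job in; it is judged then, once.
The state is a dict: "time": time; "q": joint angles; "dq": joint speeds; "joint_torque": joint torques, N m; "ee_pos": TCP position; "tool_rot": TCP orientation; "wrist_force": force on the tool from outside, world axes, zero at the start; "wrist_torque": the same for the moment, N m; "grip_width": opening from 0.0 (shut) to 1.0 (fully open); "finger_force": force on a finger pad.
Only numpy, scipy, OpenCV 4.12 (cv2) and the standard library are available. Lean on these libraries where they do the work, as an engineer would, in place of code of your own. Each camera call takes 0.05 s, during which the arm holds its last target. There are 200 camera calls.

## Working session

There is one attempt and no reset: what is moved stays moved. The work goes in short steps, Python scripts to look and compute and a tool call to move; the robot and the scene stay as the last step left them, time stands still between calls to the robot, and variables do not carry over. Pictures are saved under pics/ and viewed, at most 10 in all, crops included, and the job is handed in when it is done.

Besides the shell and the picture viewer there is one more tool, called after "Request:" as name([rows], argument=value, ...), one row to a line, values as JSON. step_arm: Moves the arm, as the interface text tells. Its arguments: {"type":"object","properties":{"series":{"type":"array","items":{"type":"object","properties":{"rot":{"type":"array","items":{"type":"number"}},"slide":{"type":"array","items":{"type":"number"}},"grip":{"type":"number"}}}}},"required":["series"]}

```bash
ls; mkdir -p pics; python3 - <<'E'
from rig import r
import cv2,numpy as np
for n in("scene","top"):
    p,d=r.read_camera(n); cv2.imwrite(f"pics/{n}0.png",p[:,:,::-1]); np.savez(f"{n}0.npz",p=p,d=d)
    c=r.get_calibration(n); print(n,c['mtx'],c['rvec'],c['tvec'],d.min(),d.max())
print(r.get_calibration("wrist")); print(r.get_obs())
E
```

```text
pics
scene [[480.2546073    0.         280.14354901]
 [  0.         480.2546073  207.70100888]
 [  0.           0.           1.        ]] [ 1.61281182  1.68841906 -0.84188395] [  28.27916337 -202.6649549  1952.1460994 ] 0.0 3999.9944
top [[417.69065159   0.         273.01157282]
 [  0.         417.69065159 211.21244383]
 [  0.           0.           1.        ]] [ 2.10877869 -2.08561571  0.23459295] [ -29.47800425  585.57077949 1093.35761989] 0.0 2295.5164
{'mtx': array([[295.88446337,   0.        , 281.26195087],
       [  0.        , 295.88446337, 207.41461962],
       [  0.        ,   0.        ,   1.        ]]), 'tool_from_camera': array([[-5.53506461e-04, -9.64640796e-01, -2.63567501e-01,
         6.64930284e+01],
       [ 9.99999772e-01, -4.31739312e-04, -5.19916074e-04,
         5.16399409e-01],
       [ 3.87739804e-04, -2.63567729e-01,  9.64640815e-01,
        -1.23256993e+02],
       [ 0.00000000e+00,  0.00000000e+00,  0.00000000e+00,
         1.00000000e+00]])}
{'time': 0.1, 'q': array([ 1.22080593,  0.5219487 , -0.03630722,  1.59993918,  0.02118788,
        1.02109768, -0.1128305 ]), 'dq': array([-0.00090067, -0.00161547,  0.00050119, -0.0006766 , -0.00066619,
       -0.00172347, -0.00033757]), 'joint_torque': array([ 4.53668763e-03, -9.28466392e+01,  1.98455550e+00, -3.70528722e+01,
        1.81900570e-02,  5.28599878e-03, -8.75392311e-05]), 'ee_pos': array([ 172.48074061, -600.44038273,  249.79129124]), 'tool_rot': array([ 9.90235060e-01,  1.39406859e-01, -1.04768253e-04, -4.93187644e-04]), 'wrist_force': array([-0.37846267,  0.0872666 ,  0.32295564]), 'wrist_torque': array([0.06259088, 0.00901147, 0.0032794 ]), 'finger_force': 0.0, 'grip_width': 0.9969075796142575}
```

View pics/scene0.png

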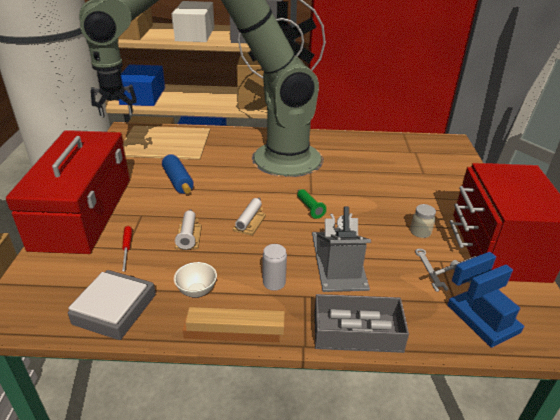

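View pics/top0.png

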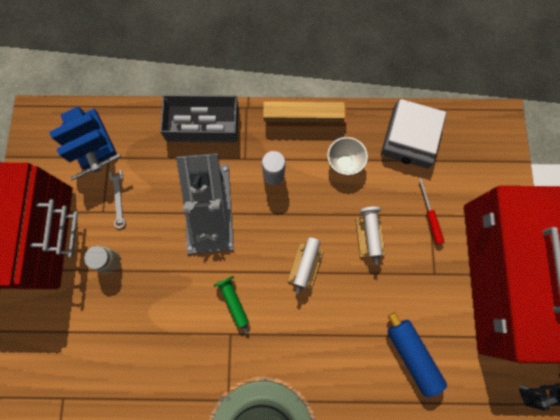

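The pictures show the flanged barrel at top-view (373,235), flange at (371,210), and the plain tube at (306,265). The stand is at (207,205), and the green look-alike at (232,303). Next I'll measure these.

```bash
cat > h.py <<'E'
import numpy as np,cv2
from scipy.spatial.transform import Rotation as R
def cloud(d,c,T=None):
    K=c['mtx']; v,u=np.mgrid[:d.shape[0],:d.shape[1]]
    P=np.stack([(u-K[0,2])/K[0,0]*d,(v-K[1,2])/K[1,1]*d,d],-1)
    if T is not None: W=P@T[:3,:3].T+T[:3,3]
    else: W=(P-np.array(c['tvec']).ravel())@cv2.Rodrigues(np.array(c['rvec']))[0]
    W[d<=0]=np.nan
    return W
def wristT(r,obs):
    T=np.eye(4);T[:3,:3]=R.from_quat(obs['tool_rot']).as_matrix();T[:3,3]=obs['ee_pos']
    return T@np.array(r.get_calibration('wrist')['tool_from_camera'])
E
python3 - <<'E'
from rig import r
from h import *
np.set_printoptions(precision=1,suppress=True)
out=[]
for n in("top","scene"):
    z=np.load(n+"0.npz"); p=z['p'].astype(int); W=cloud(z['d'],r.get_calibration(n))
    print(n,"table z",np.nanmedian(W[...,2][(W[...,0]>300)&(W[...,0]<700)&(abs(W[...,1])<400)]))
    np.save(n+"W.npy",W)
    hsv=cv2.cvtColor(z['p'],cv2.COLOR_RGB2HSV)
    m=((hsv[...,1]<50)&(hsv[...,2]>110)&(W[...,2]>25)&(W[...,2]<90)&(W[...,0]>250)&(W[...,0]<800)&(abs(W[...,1])<500)).astype(np.uint8)
    k,l,s,c=cv2.connectedComponentsWithStats(m)
    for i in range(1,k):
        if s[i,4]>60:
            q=W[l==i]; a=np.linalg.svd((q-q.mean(0))[:,:2],full_matrices=False)[2][0]; print(c[i],s[i,4],np.median(q,0),'min',q.min(0),'max',q.max(0),'axis',a,'zpct',np.percentile(q[:,2],[50,90,97]))
z=np.load("top0.npz"); crop=z['p'][140:265,165:245]; 
s=np.load("scene0.npz")['p'][190:300,290:390]
a=cv2.resize(crop,None,fx=4.6,fy=4.6,interpolation=2);b=cv2.resize(s,None,fx=4,fy=4,interpolation=2)
im=np.zeros((575,800,3),np.uint8); im[:a.shape[0],:a.shape[1]]=a[:575]; im[:b.shape[0],400:800]=b
cv2.imwrite("pics/c1.png",im[...,::-1])
E
```

```text
top table z 0.2961456218415677
[421.2 145.4] 315 [ 788.3 -454.3   63. ] min [ 762.9 -498.6   55.4] max [ 799.9 -365.5   69.6] axis [-0.1 -1. ] zpct [63.  65.8 67.6]
[354.3 158. ] 291 [ 755.4 -273.2   42. ] min [ 700.2 -290.9   25.1] max [ 799.8 -180.4   59.9] axis [ 0.6 -0.8] zpct [42.  54.6 56.4]
[372.3 230.9] 591 [ 534.6 -297.3   59.9] min [ 467.3 -320.3   38.4] max [ 600.6 -268.6   77.4] axis [-1.  -0.1] zpct [59.9 65.6 72.4]
[306.4 262.2] 569 [ 446.5 -115.2   59.8] min [ 382.3 -147.7   34.3] max [513.7 -82.3  68. ] axis [-1.   0.3] zpct [59.8 63.8 65. ]
[ 95.8 256.8] 220 [450.4 447.2  88.5] min [421.6 420.9  80.2] max [477.9 476.5  90. ] axis [-1.  0.] zpct [88.5 89.7 89.9]
scene table z -1.2724553995120291
[249.3 212.1] 313 [ 458.  -113.2   59.4] min [ 366.3 -151.8   28.4] max [520.1 -82.8  67.5] axis [ 0.9 -0.3] zpct [59.4 63.4 65.2]
[425.  213.4] 155 [467.4 443.4  86.6] min [426.3 419.2  56.1] max [485.4 478.   90. ] axis [-0.4 -0.9] zpct [86.6 89.4 89.8]
[186.6 229.6] 420 [ 567.6 -296.5   59.2] min [ 448.8 -323.6   25.1] max [ 609.7 -266.9   77.5] axis [1.  0.1] zpct [59.2 67.1 72.8]
[194.9 272.5] 537 [ 721.4 -246.6   42.3] min [ 699.8 -290.7   25.2] max [ 800.  -179.1   58.8] axis [ 0. -1.] zpct [42.3 54.4 56. ]
[275.  273.9] 343 [743.  -18.   59.6] min [724.5 -46.2  25.2] max [751.    9.1  89.9] axis [-0.1  1. ] zpct [59.6 84.8 88.1]
[114.4 278.3] 273 [ 788.4 -450.4   63.2] min [ 756.2 -497.2   46. ] max [ 800.  -366.1   68.4] axis [0.1 1. ] zpct [63.2 65.7 67. ]
```

View pics/c1.png

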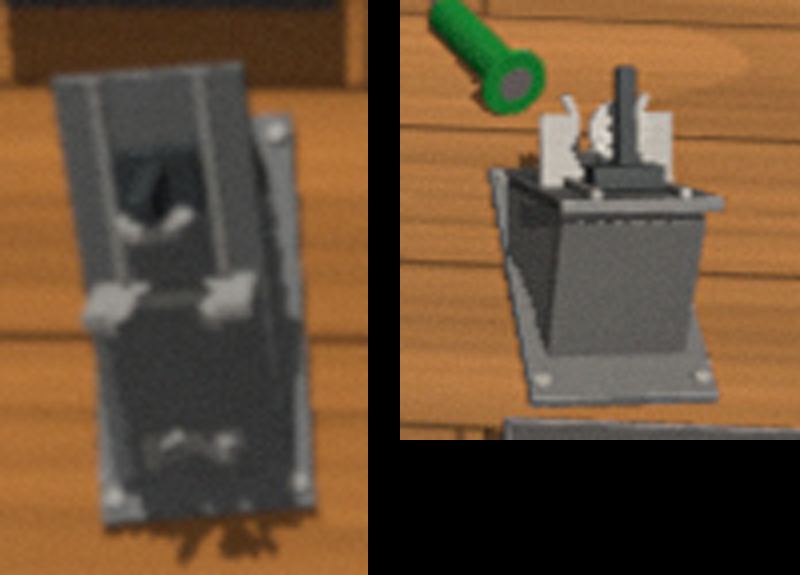

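The crop shows the slotted plate's two steel ears at about top-view (190,206) and (215,204), the V rest at about (207,236), and the pusher disc and handle at about (198,184). Next I'll fit the deck frame and the barrel axis.

```bash
python3 - <<'E'
from rig import r
from h import *
from scipy.optimize import least_squares
np.set_printoptions(precision=3,suppress=True)
W=np.load("topW.npy"); p=np.load("top0.npz")['p'].astype(int)
Wc=W[150:255,172:240].reshape(-1,3); col=p[150:255,172:240].reshape(-1,3)
# deck plane, iterated
ok=(Wc[:,2]>20)&(Wc[:,0]>450)&(Wc[:,0]<800)
Q=Wc[ok];C=col[ok]
rng=np.random.default_rng(0);best=0
for _ in range(2000):
    a=Q[rng.choice(len(Q),3,False)];n=np.cross(a[1]-a[0],a[2]-a[0]);L=np.linalg.norm(n)
    if L<1:continue
    n/=L; n*=np.sign(n[2])
    if not .75<n[2]<.88: continue
    k=(abs((Q-a[0])@n)<2).sum()
    if k>best: best,b=k,(n,a[0])
n,a=b; I=abs((Q-a)@n)<3; c=Q[I].mean(0); n=np.linalg.svd(Q[I]-c)[2][2] if False else np.linalg.svd(Q[I]-c,full_matrices=False)[2][2]
n*=np.sign(n[2]); print("n",n,"tilt deg",np.degrees(np.arccos(n[2])),"yaw of -n xy",np.degrees(np.arctan2(-n[1],-n[0])),best,len(Q))
# edges: deck points -> in-plane minAreaRect
z=n; x=np.array([0,0,1])-z*z[2]; x/=np.linalg.norm(x); y=np.cross(z,x)
D=(Q[I]-c)@np.stack([x,y]).T
rect=cv2.minAreaRect(D.astype(np.float32)); print("rect",rect,"inplane")
for name in("top","scene"):
    W=np.load(name+"W.npy").reshape(-1,3);pp=np.load(name+"0.npz")['p'].astype(int).reshape(-1,3)
    A=np.stack([x,y,z],1); L=(W-c)@A
    near=(abs(L[:,0])<150)&(abs(L[:,1])<60)
    m=near&(L[:,2]>12)&(L[:,2]<110)
    br=pp.max(1)
    s=m&(br>150); 
    print(name,"bright",s.sum()); 
    S=np.c_[L[s],br[s]]; S=S[S[:,0].argsort()]
    h,e=np.histogram(S[:,0],bins=np.arange(-150,150,6)); print([(int(e[i]),int(h[i])) for i in range(len(h)) if h[i]])
    t=m&(L[:,2]>74); print("post",t.sum(),np.median(L[t],0),L[t].min(0) if t.any() else '',L[t].max(0) if t.any() else '')
np.savez("deck.npz",A=A,c=c); print("A",A,"c",c)
# barrel
for name in("top","scene"):
    W=np.load(name+"W.npy")
    hsv=cv2.cvtColor(np.load(name+"0.npz")['p'],cv2.COLOR_RGB2HSV)
    m=(hsv[...,1]<60)&(hsv[...,2]>90)&(W[...,2]>38)&(W[...,2]<85)&(abs(W[...,0]-530)<95)&(abs(W[...,1]+296)<45)
    q=W[m]; b=q[(q[:,2]<66)&(q[:,0]>465)&(q[:,0]<575)]
    f=lambda t:np.hypot((b[:,1]-t[0]-t[1]*(b[:,0]-530))/np.sqrt(1+t[1]**2),b[:,2]-t[2])-18
    s=least_squares(f,[-296,.1,45],loss='soft_l1'); t=s.x
    print(name,"y at x=530",t,"yaw",np.degrees(np.arctan(t[1])),"rms",np.std(f(t)))
    d=np.array([1,t[1]])/np.hypot(1,t[1]); fl=q[q[:,2]>67]; sx=(fl[:,:2]-[530,t[0]])@d
    print("flange s",np.percentile(sx,[2,10,50,90,98]),len(fl))
E
```

```text
n [-0.568 -0.058  0.821] tilt deg 34.83666496230171 yaw of -n xy 5.850854737323167 1680 3594
rect ((-2.0434951782226562, 1.1627349853515625), (110.46675109863281, 255.30755615234375), 89.86566925048828) inplane
top bright 42
[(-6, 30), (0, 12)]
post 45 [72.156  0.257 86.521] [62.235 -5.604 74.493] [78.922  8.067 90.556]
scene bright 305
[(-96, 1), (-12, 6), (-6, 131), (0, 81), (6, 1), (36, 1), (42, 13), (48, 59), (54, 7), (66, 1), (72, 1), (78, 2), (84, 1)]
post 30 [76.645  1.945 80.97 ] [67.661 -3.833 74.025] [84.038  8.297 87.877]
A [[ 0.817 -0.102 -0.568]
 [ 0.084  0.995 -0.058]
 [ 0.571  0.     0.821]] c [608.719 166.418  94.862]
top y at x=530 [-303.326    0.078   44.251] yaw 4.447309098800255 rms 1.7938250959142545
flange s [11.713 62.526 66.093 69.818 70.37 ] 48
scene y at x=530 [-300.7      0.078   44.589] yaw 4.47462767646875 rms 1.5887057958822655
flange s [ 7.423 60.771 68.772 73.407 75.876] 45
```

```bash
cat >> h.py <<'E'
def plan(obs,pos,M):
    "rotation vector (tool, deg), then slide (m) in the turned tool frame"
    R0=R.from_quat(obs['tool_rot']); T=R.from_matrix(M)
    rv=np.degrees((R0.inv()*T).as_rotvec()); sl=T.inv().apply(np.array(pos)-obs['ee_pos'])/1000
    print("rot",rv.round(2),"slide",sl.round(4),"rows",max(np.linalg.norm(rv)/8.59,np.linalg.norm(sl)/.05).round(2))
def tool(x,z):
    x=np.array(x,float);z=np.array(z,float);z/=np.linalg.norm(z);x-=z*(x@z);x/=np.linalg.norm(x)
    return np.stack([x,np.cross(z,x),z],1)
E
python3 - <<'E'
from rig import r
from h import *
o=r.get_obs(); a=np.radians(4.46); M=tool([np.cos(a),np.sin(a),0],[0,0,-1])
plan(o,[530,-302,180],M)
W=np.load("topW.npy");m=(W[...,0]>100)&(W[...,0]<700)&(W[...,1]<-440);print("toolbox max z",np.nanpercentile(W[...,2][m],[50,95,99.9]))
m=(W[...,2]>100)&(W[...,0]>100)&(W[...,0]<700)&(W[...,1]<-380)&(W[...,1]>-620); print(np.nanmin(W[m],0) ,np.nanmax(W[m],0))
E
```

```text
rot [-6.000e-02  1.000e-02  1.157e+01] slide [ 0.3796 -0.2697  0.0698] rows 9.42
toolbox max z [ 57.47233817 205.63686207 349.19966632]
[ 139.97715451 -619.99841456  100.00467087] [ 628.55168864 -527.02250844  355.55728684]
```

Request:
step_arm([
  {"rot": [0,0,5.8],"slide": [0,0,0]},
  {"rot": [0,0,5.8],"slide": [0,0,0]},
  {"slide": [0.015,-0.045,0]},
  {"slide": [0.015,-0.045,0]},
  {"slide": [0.015,-0.045,0]},
  {"slide": [0.035,-0.035,0]},
  {"slide": [0.035,-0.035,0]},
  {"slide": [0.035,-0.035,0]},
])

```text
invalid input at $.series[0]: expected keys rot, slide, grip
```

Request:
step_arm([
  {"slide": [0.045,-0.015,0.01]},
  {"slide": [0.045,-0.015,0.01]},
  {"slide": [0.045,0,0.01]},
  {"slide": [0.045,0,0.02]},
  {"slide": [0.045,0,0.02]},
  {"slide": [0,0,0]},
  {"slide": [0,0,0]},
])

```text
invalid input at $.series[0]: expected keys rot, slide, grip
```

```bash
python3 - <<'E'
from rig import r
from h import *
from scipy.optimize import least_squares
np.set_printoptions(precision=2,suppress=True)
o=r.get_obs(); p,d=r.read_camera("wrist"); W=cloud(d,r.get_calibration("wrist"),wristT(r,o)); cv2.imwrite("pics/w1.png",p[...,::-1])
print(o['ee_pos'],o['q'],"table",np.nanmedian(W[...,2]))
hsv=cv2.cvtColor(p,cv2.COLOR_RGB2HSV)
m=(hsv[...,1]<60)&(hsv[...,2]>90)&(W[...,2]>38)&(W[...,2]<85)&(abs(W[...,0]-530)<95)&(abs(W[...,1]+296)<45)
q=W[m]; b=q[(q[:,2]<66)&(q[:,0]>465)&(q[:,0]<580)]
f=lambda t:np.hypot((b[:,1]-t[0]-t[1]*(b[:,0]-530))/np.sqrt(1+t[1]**2),b[:,2]-t[2])-18
t=least_squares(f,[-300,.08,45],loss='soft_l1').x
print(len(b),t,np.degrees(np.arctan(t[1])),np.std(f(t)))
dr=np.array([1,t[1]])/np.hypot(1,t[1]); fl=q[q[:,2]>68]; sx=(fl[:,:2]-[530,t[0]])@dr
print("flange",np.percentile(sx,[2,10,50,90,98]),len(fl))
a=np.arctan(t[1]); M=tool([np.cos(a),np.sin(a),0],[0,0,-1])
plan(o,[530,t[0],46],M)
E
```

```text
[ 172.48 -600.44  249.79] [ 1.22  0.52 -0.04  1.6   0.02  1.02 -0.11] table 68.78065957480533
0 [-300.      0.08   45.  ] 4.573921259900861 nan
  ret = _var(a, axis=axis, dtype=dtype, out=out, ddof=ddof,
  arrmean = um.true_divide(arrmean, div, out=arrmean,
  ret = ret.dtype.type(ret / rcount)
Traceback (most recent call last):
IndexError: index -1 is out of bounds for axis 0 with size 0
```

View pics/w1.png

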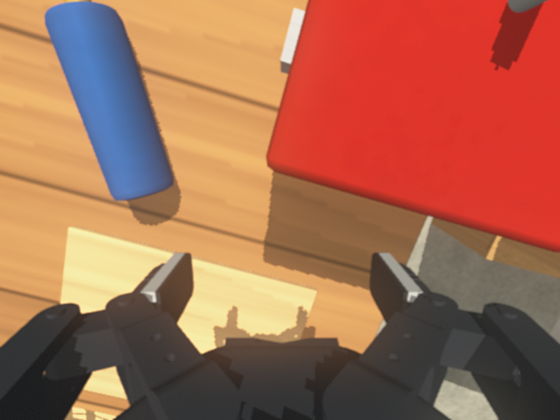

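The moves were refused because every row needs all three keys. The picture, taken from the start pose, shows the blue bottle at (110,100), the red toolbox at (420,120), and the fingers at (165,280) and (400,280). I'll resend the moves.

Request:
step_arm([
  {"rot": [0,0,5.8],"slide": [0,0,0],"grip": 1},
  {"rot": [0,0,5.8],"slide": [0,0,0],"grip": 1},
  {"rot": [0,0,0],"slide": [0.015,-0.045,0],"grip": 1},
  {"rot": [0,0,0],"slide": [0.015,-0.045,0],"grip": 1},
  {"rot": [0,0,0],"slide": [0.015,-0.045,0],"grip": 1},
  {"rot": [0,0,0],"slide": [0.035,-0.035,0],"grip": 1},
  {"rot": [0,0,0],"slide": [0.035,-0.035,0],"grip": 1},
  {"rot": [0,0,0],"slide": [0.035,-0.035,0],"grip": 1},
])

```text
time: 0.95
ee_pos: [304.4, -348.2, 250.5]
tool_rot: [0.999, 0.038, 0.0, 0.0]
wrist_force: [1.0, -0.2, 0.0]
grip_width: 0.997
finger_force: 0.0
```

Request:
step_arm([
  {"rot": [0,0,0],"slide": [0.045,-0.015,0.01],"grip": 1},
  {"rot": [0,0,0],"slide": [0.045,-0.015,0.01],"grip": 1},
  {"rot": [0,0,0],"slide": [0.045,0,0.01],"grip": 1},
  {"rot": [0,0,0],"slide": [0.045,0,0.02],"grip": 1},
  {"rot": [0,0,0],"slide": [0.045,0,0.02],"grip": 1},
  {"rot": [0,0,0],"slide": [0,0,0],"grip": 1},
  {"rot": [0,0,0],"slide": [0,0,0],"grip": 1},
])

```text
time: 1.65
ee_pos: [525.7, -301.9, 179.0]
tool_rot: [0.999, 0.039, -0.001, -0.001]
wrist_force: [0.3, -0.7, -0.0]
grip_width: 0.999
finger_force: 0.0
```

```bash
cat > barrel.py <<'E'
from rig import r
from h import *
from scipy.optimize import least_squares
np.set_printoptions(precision=2,suppress=True)
o=r.get_obs(); p,d=r.read_camera("wrist"); W=cloud(d,r.get_calibration("wrist"),wristT(r,o)); cv2.imwrite("pics/w2.png",p[...,::-1])
print(o['ee_pos'],o['q'],"table",np.nanmedian(W[...,2]))
hsv=cv2.cvtColor(p,cv2.COLOR_RGB2HSV)
m=(hsv[...,1]<60)&(hsv[...,2]>90)&(W[...,2]>38)&(W[...,2]<85)&(abs(W[...,0]-530)<95)&(abs(W[...,1]+296)<45)
q=W[m]; b=q[(q[:,2]<66)&(q[:,0]>465)&(q[:,0]<580)]
f=lambda t:np.hypot((b[:,1]-t[0]-t[1]*(b[:,0]-530))/np.sqrt(1+t[1]**2),b[:,2]-t[2])-18
t=least_squares(f,[-300,.08,45],loss='soft_l1').x
print(len(b),t,np.degrees(np.arctan(t[1])),np.std(f(t)))
dr=np.array([1,t[1]])/np.hypot(1,t[1]); fl=q[q[:,2]>68]; sx=(fl[:,:2]-[530,t[0]])@dr
print("flange",np.percentile(sx,[2,10,50,90,98]),len(fl))
a=np.arctan(t[1]); M=tool([np.cos(a),np.sin(a),0],[0,0,-1])
plan(o,[530,t[0],46],M)
E
python3 barrel.py
```

```text
[ 525.69 -301.89  179.03] [ 0.51  0.57 -0.12  1.71  0.08  0.86 -1.14] table 0.218255061484399
4869 [-302.65    0.08   44.58] 4.591316933570687 0.5754279259196446
flange [64.7  65.4  68.29 71.22 71.9 ] 533
rot [-0.07  0.1  -0.09] slide [0.   0.   0.13] rows 2.66
```

View pics/w2.png

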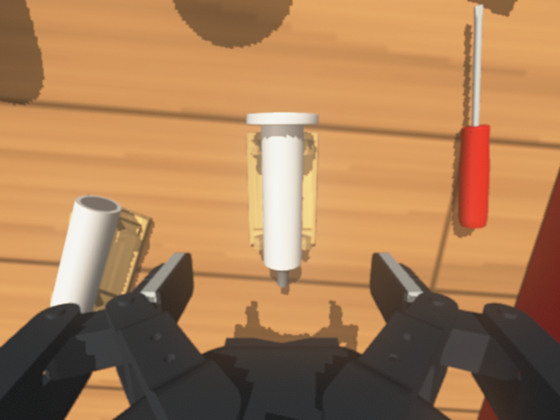

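The wrist view shows the barrel centred, with its flange at (283,119) and body down to (283,265), and the tube clear at the left. The grip point is 6 mm ahead and 1 mm to the right, and I need to go down 134 mm.

Request:
step_arm([
  {"rot": [0,0,0],"slide": [0.006,0.001,0.03],"grip": 1},
  {"rot": [0,0,0],"slide": [0,0,0.04],"grip": 1},
  {"rot": [0,0,0],"slide": [0,0,0.034],"grip": 1},
  {"rot": [0,0,0],"slide": [0,0,0.02],"grip": 1},
  {"rot": [0,0,0],"slide": [0,0,0.01],"grip": 1},
  {"rot": [0,0,0],"slide": [0,0,0],"grip": 1},
  {"rot": [0,0,0],"slide": [0,0,0],"grip": 1},
])

```text
time: 2.4
ee_pos: [531.9, -303.7, 47.7]
tool_rot: [0.999, 0.038, 0.001, 0.0]
wrist_force: [0.2, -0.7, 0.2]
grip_width: 1.0
finger_force: 0.0
```

Request:
step_arm([
  {"rot": [0,0,0],"slide": [0,0,0],"grip": 0.3},
  {"rot": [0,0,0],"slide": [0,0,0],"grip": 0},
  {"rot": [0,0,0],"slide": [0,0,0],"grip": 0},
  {"rot": [0,0,0],"slide": [0,0,0],"grip": 0},
  {"rot": [0,0,0],"slide": [0,0,0],"grip": 0},
  {"rot": [0,0,0],"slide": [0,0,0],"grip": 0},
  {"rot": [0,0,0],"slide": [0,0,0],"grip": 0},
  {"rot": [0,0,0],"slide": [0,0,0],"grip": 0},
])

```text
time: 3.2
ee_pos: [531.8, -302.0, 47.0]
tool_rot: [0.999, 0.039, -0.0, -0.001]
wrist_force: [-4.6, 7.6, 14.0]
grip_width: 0.401
finger_force: 58.4
```

Request:
step_arm([
  {"rot": [0,0,0],"slide": [0,0,-0.01],"grip": 0},
  {"rot": [0,0,0],"slide": [0,0,-0.03],"grip": 0},
  {"rot": [0,0,0],"slide": [0,0,-0.04],"grip": 0},
  {"rot": [0,0,0],"slide": [0,0,-0.04],"grip": 0},
  {"rot": [0,0,0],"slide": [0,0,-0.04],"grip": 0},
  {"rot": [0,0,0],"slide": [0,0,-0.04],"grip": 0},
  {"rot": [0,0,0],"slide": [0,0,-0.03],"grip": 0},
  {"rot": [0,0,0],"slide": [0,0,0],"grip": 0},
])

```text
time: 4.0
ee_pos: [532.8, -303.8, 281.0]
tool_rot: [0.999, 0.038, 0.003, 0.002]
wrist_force: [-0.4, -0.2, -3.0]
grip_width: 0.401
finger_force: 60.7
```

```bash
python3 - <<'E'
from rig import r
from h import *
np.set_printoptions(precision=4,suppress=True)
o=r.get_obs(); p,d=r.read_camera("wrist"); cv2.imwrite("pics/w3.png",p[...,::-1])
D=np.load("deck.npz");A,c=D['A'],D['c']; O=c+A@[0.46,1.16,0]; print("deck origin",O)
M=tool(A[:,0],-A[:,2]); print(o['ee_pos'])
# hover 110 above the seated position, flange 12 uphill
plan(o,O+A@[12-62.5,0,42+2.4+110],M)
E
```

```text
deck origin [608.9768 167.6101  95.1248]
[ 532.8074 -303.8458  280.9819]
rot [ 0.63 34.52 -1.34] slide [-0.055  -0.4612  0.0689] rows 9.39
```

View pics/w3.png

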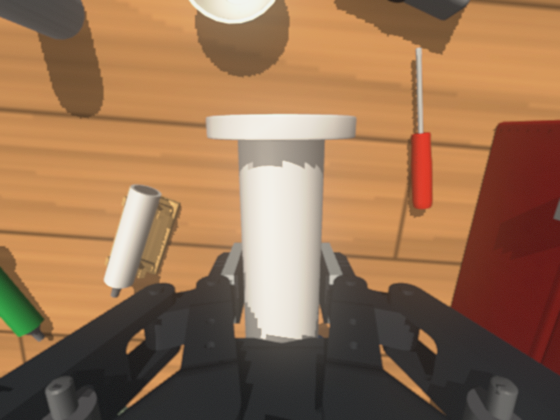

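The barrel is gripped straight, flange at (281,126). Now I'll pitch it and carry it across.

Request:
step_arm([
  {"rot": [0.1,6.9,-0.3],"slide": [0,-0.02,0],"grip": 0},
  {"rot": [0.1,6.9,-0.3],"slide": [0,-0.04,0],"grip": 0},
  {"rot": [0.1,6.9,-0.3],"slide": [0,-0.045,0],"grip": 0},
  {"rot": [0.1,6.9,-0.3],"slide": [0,-0.045,0],"grip": 0},
  {"rot": [0.1,6.9,-0.3],"slide": [0,-0.045,0],"grip": 0},
  {"rot": [0,0,0],"slide": [0,-0.045,0],"grip": 0},
  {"rot": [0,0,0],"slide": [0,-0.045,0],"grip": 0},
  {"rot": [0,0,0],"slide": [0,-0.045,0],"grip": 0},
])

```text
time: 4.85
ee_pos: [509.6, -69.5, 274.1]
tool_rot: [0.956, 0.051, 0.288, -0.013]
wrist_force: [1.0, -0.0, -4.2]
grip_width: 0.399
finger_force: 62.2
```

Request:
step_arm([
  {"rot": [0,0,0],"slide": [-0.015,-0.045,0],"grip": 0},
  {"rot": [0,0,0],"slide": [-0.015,-0.045,0],"grip": 0},
  {"rot": [0,0,0],"slide": [-0.015,-0.025,0],"grip": 0},
  {"rot": [0,0,0],"slide": [-0.01,-0.01,0.02],"grip": 0},
  {"rot": [0,0,0],"slide": [0,0,0],"grip": 0},
  {"rot": [0,0,0],"slide": [0,0,0],"grip": 0},
])

```text
time: 5.45
ee_pos: [500.4, -43.5, 259.7]
tool_rot: [0.959, 0.055, 0.277, -0.015]
wrist_force: [0.8, 0.7, -3.0]
grip_width: 0.403
finger_force: 62.2
```

```bash
cat > hov.py <<'E'
import sys
from rig import r
from h import *
np.set_printoptions(precision=4,suppress=True)
o=r.get_obs()
D=np.load("deck.npz");A,c=D['A'],D['c']; O=c+A@[0.46,1.16,0]; M=tool(A[:,0],-A[:,2])
print("q",o['q'],"tcp in deck",A.T@(o['ee_pos']-O),"F",A.T@o['wrist_force'])
plan(o,O+A@[12-62.5,0,42+2.4],M)
p,d=r.read_camera("wrist"); cv2.imwrite(f"pics/{sys.argv[1]}.png",p[...,::-1])
W=(cloud(d,r.get_calibration("wrist"),wristT(r,o))-O)@A; np.savez(sys.argv[1]+".npz",W=W,p=p)
E
python3 hov.py w4
```

```text
q [-0.2476  0.1316  0.2822  2.331  -0.7173  0.1637 -0.7539] tcp in deck [ -12.2783 -198.989   209.0518] F [-1.0291  0.6034 -2.9717]
rot [-0.29  2.57  0.67] slide [-0.0382 -0.199   0.1647] rows 5.22
```

View pics/w4.png

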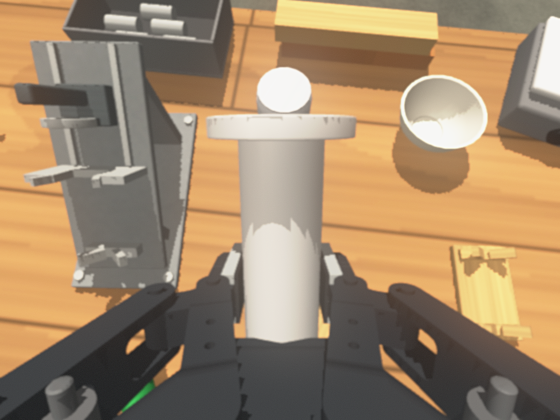

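The arm has stopped short: joint 6 is at its 0.16 limit and joint 4 is at 2.33. I'll fit a simple kinematic model to the readings and see which tool tilts are reachable at the seat.

```bash
cat > kin.py <<'E'
import numpy as np, itertools
from scipy.optimize import least_squares
from scipy.spatial.transform import Rotation as R
LIM=np.array([[-2.91,2.91],[-.3,2.13],[-1.5,1.42],[.17,2.43],[-1.26,4.41],[.16,1.93],[-2.52,2.52]])
def fk(q,p,s):
    h,a,b,L,o1,o2=p[:6]; z=lambda t:R.from_euler('z',t); y=lambda t:R.from_euler('y',t)
    Q=z(s[0]*q[0]+o1); P=np.array([0,0,h]); Q=Q*y(q[1])*z(s[1]*q[2]); P=P+Q.apply([0,0,a])
    Q=Q*y(q[3])*z(s[2]*q[4]); P=P+Q.apply([0,0,b]); Q=Q*y(q[5])*z(s[3]*q[6]+o2); P=P+Q.apply([0,0,L]); return P,Q
S=[([1.2208,.52195,-.0363,1.59994,.02119,1.0211,-.11283],[172.48,-600.44,249.79],[.990235,.139407,-.0001,-.0005]),
([.51,.57,-.12,1.71,.08,.86,-1.14],[525.69,-301.89,179.03],[.999,.039,-.001,-.001]),
([-.2476,.1316,.2822,2.331,-.7173,.1637,-.7539],[500.4,-43.5,259.7],[.959,.055,.277,-.015])]
def res(p,s):
    out=[]
    for q,P,Qt in S:
        a,b=fk(q,p,s); out+=list((a-P)/100)+list((b.inv()*R.from_quat(Qt)).as_rotvec())
    return np.array(out)
def fit():
    best=None
    for s in itertools.product([1,-1],repeat=4):
        for o1 in(0,np.pi/2,-np.pi/2,np.pi):
            for o2 in(0,np.pi/2,-np.pi/2,np.pi):
                f=least_squares(res,[340,510,435,300,o1,o2],args=(s,),max_nfev=30)
                if best is None or f.cost<best[0]: best=(f.cost,f.x,s)
    return best
def ik(P,M,p,s,q0):
    # least squares inside the joint ranges with 0.03 rad margin
    def e(q):
        a,b=fk(q,p,s); return np.r_[(a-P)/100,(b.inv()*R.from_matrix(M)).as_rotvec()]
    return least_squares(e,np.clip(q0,LIM[:,0]+.04,LIM[:,1]-.04),bounds=(LIM[:,0]+.03,LIM[:,1]-.03),max_nfev=100)
E
python3 - <<'E'
from kin import *; from h import tool
np.set_printoptions(precision=3,suppress=True)
c,p,s=fit(); print(c,p,s); np.savez("kin.npz",p=p,s=s)
D=np.load("deck.npz");A,cc=D['A'],D['c']; O=cc+A@[0.46,1.16,0]
rng=np.random.default_rng(1)
for nm,loc,hs in(("barrel",[-50.5,0,44.4],(100,0)),("post",[71,0,68],(60,0)),("postend",[34,0,68],(0,))):
  for hh in hs:
    for t in(0,5,10,15,20,25,30):
        al=np.radians(t); zt=-A[:,2]*np.cos(al)-A[:,0]*np.sin(al); M=tool(A[:,0],zt)
        P=O+A@(np.array(loc)+[0,0,hh]); sol=[]
        for half in(1,-1):
            H=M@np.diag([half,half,1])
            for _ in range(12):
                q0=rng.uniform(LIM[:,0],LIM[:,1]); q0[:4]=[.2,.5,0,1.9]+rng.normal(0,.3,4); f=ik(P,H,p,s,q0)
                if f.cost<1e-6: sol.append((half,f.x))
        n=[x for x in sol if x[1][4]<1.5 and x[0]==1]; fl=[x for x in sol if x[1][4]>=1.5]
        print(nm,hh,t,len(n),n[0][1] if n else '',"| flipped",len(fl),(fl[0] if fl else ''))
E
```

```text
0.00718931469211454 [333.077 523.744 425.959 314.994   6.183   7.757] (-1, -1, -1, -1)
barrel 100 0 0  | flipped 0 
barrel 100 5 0  | flipped 9 (-1, array([-0.227,  0.316, -0.322,  2.345,  1.615,  0.249, -0.384]))
barrel 100 10 5 [-1.046  0.373  0.686  2.282 -0.772  0.19  -1.176] | flipped 0 
barrel 100 15 5 [-0.611  0.32   0.176  2.218  0.108  0.273 -2.016] | flipped 0 
barrel 100 20 4 [-0.656  0.344  0.253  2.153 -0.07   0.402 -1.831] | flipped 0 
barrel 100 25 5 [-0.378  0.362 -0.069  2.087  0.128  0.529 -2.011] | flipped 0 
barrel 100 30 4 [ 0.24   0.54  -0.886  2.021  0.646  0.783 -2.49 ] | flipped 0 
barrel 0 0 0  | flipped 12 (1, array([-0.071,  0.632, -0.511,  2.316,  2.283,  0.549,  2.186]))
barrel 0 5 0  | flipped 15 (1, array([-0.534,  0.554,  0.094,  2.259,  2.706,  0.192,  1.66 ]))
barrel 0 10 0  | flipped 8 (-1, array([ 0.396,  0.988, -1.235,  2.199,  1.747,  0.98 , -0.213]))
barrel 0 15 4 [-0.879  0.622  0.588  2.135 -1.142  0.275 -0.822] | flipped 0 
barrel 0 20 5 [-0.318  0.56  -0.133  2.069  0.454  0.29  -2.308] | flipped 0 
barrel 0 25 5 [-0.617  0.591  0.278  2.  
[... 1138 characters left out ...]
-0.823  0.686  0.697  1.651 -0.534  0.911 -1.402] | flipped 0 
postend 0 0 0  | flipped 15 (1, array([-0.285,  0.475, -0.196,  2.163,  1.954,  0.237,  2.49 ]))
postend 0 5 2 [-0.891  0.536  0.602  2.1   -1.23   0.19  -0.723] | flipped 3 (-1, array([ 0.181,  0.605, -0.814,  2.1  ,  1.534,  0.532, -0.115]))
postend 0 10 5 [-0.563  0.479  0.188  2.035  0.01   0.21  -1.888] | flipped 0 
postend 0 15 7 [-0.441  0.488  0.045  1.966  0.137  0.351 -1.991] | flipped 0 
postend 0 20 9 [-0.305  0.512 -0.124  1.896  0.238  0.494 -2.066] | flipped 0 
postend 0 25 4 [-0.242  0.544 -0.201  1.823  0.237  0.627 -2.053] | flipped 0 
postend 0 30 8 [-0.835  0.664  0.674  1.749 -0.537  0.829 -1.39 ] | flipped 0
```

The fit shows that a tool leaned about 22° from square to the barrel, fingers towards the nozzle, is comfortable everywhere. A square grasp isn't reachable. I'll put the barrel back in its cradle and regrasp it leaned.

```bash
python3 - <<'E'
from rig import r
from h import *
np.set_printoptions(precision=4,suppress=True)
a=np.radians(4.55); plan(r.get_obs(),[531.8,-302,281],tool([np.cos(a),np.sin(a),0],[0,0,-1]))
E
```

```text
rot [ -0.43 -32.31   1.96] slide [ 0.0106  0.2596 -0.021 ] rows 5.21
```

Request:
step_arm([
  {"rot": [0,-6.5,0.4],"slide": [0,0.02,0],"grip": 0},
  {"rot": [-0.1,-6.5,0.4],"slide": [0,0.04,0],"grip": 0},
  {"rot": [-0.1,-6.5,0.4],"slide": [0,0.045,0],"grip": 0},
  {"rot": [-0.1,-6.4,0.4],"slide": [0,0.045,0],"grip": 0},
  {"rot": [-0.1,-6.4,0.4],"slide": [0,0.045,0],"grip": 0},
  {"rot": [0,0,0],"slide": [0,0.045,0],"grip": 0},
  {"rot": [0,0,0],"slide": [0,0.02,0],"grip": 0},
  {"rot": [0,0,0],"slide": [0,0,0],"grip": 0},
])

```text
time: 6.3
ee_pos: [524.5, -302.0, 257.5]
tool_rot: [0.999, 0.038, 0.013, -0.002]
wrist_force: [-0.3, 0.7, -3.6]
grip_width: 0.401
finger_force: 62.2
```

```bash
python3 - <<'E'
from rig import r
from h import *
np.set_printoptions(precision=4,suppress=True)
a=np.radians(4.55); o=r.get_obs(); print(o['q'],o['ee_pos']);plan(o,[531.8,-302,120],tool([np.cos(a),np.sin(a),0],[0,0,-1]))
E
```

```text
[ 0.0193  0.5442  0.6156  1.6872 -0.3829  1.0091 -0.7272] [ 524.4644 -301.9876  257.5104]
rot [-0.16 -1.53 -0.24] slide [0.0073 0.0006 0.1375] rows 2.75
```

Request:
step_arm([
  {"rot": [-0.2,-1.5,-0.2],"slide": [0.007,0.0005,0.02],"grip": 0},
  {"rot": [0,0,0],"slide": [0,0,0.045],"grip": 0},
  {"rot": [0,0,0],"slide": [0,0,0.04],"grip": 0},
  {"rot": [0,0,0],"slide": [0,0,0.032],"grip": 0},
  {"rot": [0,0,0],"slide": [0,0,0],"grip": 0},
  {"rot": [0,0,0],"slide": [0,0,0],"grip": 0},
])

```text
time: 6.9
ee_pos: [534.4, -296.5, 122.1]
tool_rot: [0.999, 0.043, 0.002, -0.001]
wrist_force: [1.0, -0.7, -2.6]
grip_width: 0.404
finger_force: 62.0
```

```bash
python3 - <<'E'
from rig import r
from h import *
np.set_printoptions(precision=4,suppress=True)
a=np.radians(4.55); o=r.get_obs(); print(o['q'],o['ee_pos']);plan(o,[531.8,-302,47.5],tool([np.cos(a),np.sin(a),0],[0,0,-1]))
E
```

```text
[ 0.0731  0.7253  0.515   1.7608 -0.4873  0.7838 -0.6534] [ 534.3934 -296.5382  122.1295]
rot [-0.15 -0.2   0.33] slide [-0.003   0.0052  0.0746] rows 1.5
```

Request:
step_arm([
  {"rot": [-0.1,-0.2,0.3],"slide": [-0.003,0.005,0.02],"grip": 0},
  {"rot": [0,0,0],"slide": [0,0,0.02],"grip": 0},
  {"rot": [0,0,0],"slide": [0,0,0],"grip": 0},
  {"rot": [0,0,0],"slide": [0,0,0],"grip": 0},
])

```text
time: 7.3
ee_pos: [533.0, -301.3, 83.3]
tool_rot: [0.999, 0.041, 0.001, -0.0]
wrist_force: [-0.5, 0.6, -2.4]
grip_width: 0.399
finger_force: 62.1
```

```bash
python3 - <<'E'
from rig import r
from h import *
np.set_printoptions(precision=4,suppress=True)
a=np.radians(4.55); o=r.get_obs(); print(o['q'],o['ee_pos']);plan(o,[531.8,-302,47.5],tool([np.cos(a),np.sin(a),0],[0,0,-1]))
E
```

```text
[ 0.1022  0.7799  0.4814  1.7729 -0.5212  0.7165 -0.6238] [ 533.049  -301.3431   83.3251]
rot [-0.02 -0.14  0.11] slide [-0.0013  0.0006  0.0358] rows 0.72
```

Request:
step_arm([
  {"rot": [0,0,0],"slide": [-0.001,0.001,0.014],"grip": 0},
  {"rot": [0,0,0],"slide": [0,0,0.012],"grip": 0},
  {"rot": [0,0,0],"slide": [0,0,0.005],"grip": 0},
  {"rot": [0,0,0],"slide": [0,0,0.003],"grip": 0},
  {"rot": [0,0,0],"slide": [0,0,0],"grip": 0},
  {"rot": [0,0,0],"slide": [0,0,0],"grip": 0},
])

```text
time: 7.9
ee_pos: [531.6, -302.0, 47.5]
tool_rot: [0.999, 0.041, 0.001, -0.0]
wrist_force: [0.0, -0.5, -2.5]
grip_width: 0.399
finger_force: 62.3
```

Request:
step_arm([
  {"rot": [0,0,0],"slide": [0,0,0.0015],"grip": 0},
  {"rot": [0,0,0],"slide": [0,0,0],"grip": 0},
  {"rot": [0,0,0],"slide": [0,0,0],"grip": 0.6},
  {"rot": [0,0,0],"slide": [0,0,0],"grip": 1},
  {"rot": [0,0,0],"slide": [0,0,0],"grip": 1},
  {"rot": [0,0,0],"slide": [0,0,0],"grip": 1},
  {"rot": [0,0,0],"slide": [0,0,0],"grip": 1},
])

```text
time: 8.6
ee_pos: [531.6, -301.8, 45.9]
tool_rot: [0.999, 0.041, 0.0, -0.001]
wrist_force: [-0.8, 0.5, -0.1]
grip_width: 0.996
finger_force: 0.0
```

Request:
step_arm([
  {"rot": [0,0,0],"slide": [0,0,-0.02],"grip": 1},
  {"rot": [0,0,0],"slide": [0,0,-0.04],"grip": 1},
  {"rot": [0,0,0],"slide": [0,0,-0.04],"grip": 1},
  {"rot": [0,0,0],"slide": [0,0,-0.03],"grip": 1},
  {"rot": [0,0,0],"slide": [0,0,0],"grip": 1},
  {"rot": [0,0,0],"slide": [0,0,0],"grip": 1},
])

```text
time: 9.2
ee_pos: [531.7, -301.8, 176.2]
tool_rot: [0.999, 0.041, 0.001, -0.001]
wrist_force: [0.2, 1.1, -0.7]
grip_width: 1.001
finger_force: 0.0
```

```bash
sed -i 's/precision=2/precision=4/; s/pics\/w2/pics\/w5/' barrel.py; cat >> barrel.py <<'E'
t22=np.radians(22); s0=np.percentile(sx,2)-.6-62.5
M=tool([np.cos(a)*np.cos(t22),np.sin(a)*np.cos(t22),-np.sin(t22)],[-np.cos(a)*np.sin(t22),-np.sin(a)*np.sin(t22),-np.cos(t22)])
g=np.array([530+s0*dr[0],t[0]+s0*dr[1],t[2]+1.5]); print("grip point",g)
plan(o,g-M[:,2]*70,M); plan(o,g,M)
E
python3 barrel.py
```

```text
[ 531.6776 -301.7649  176.1679] [ 0.0461  0.6594  0.57    1.7279 -0.4441  0.8849 -0.6815] table 0.19107380025383236
4894 [-302.6472    0.0804   44.5557] 4.598814673125079 0.5774387700656408
flange [64.5975 65.3094 68.2168 71.094  71.7969] 539
rot [-0.06 -0.11  0.1 ] slide [-0.0017  0.0007  0.1302] rows 2.6
grip point [ 531.4927 -302.5271   46.0557]
rot [ -0.04 -22.11   0.11] slide [0.0485 0.0007 0.0507] rows 2.57
rot [ -0.04 -22.11   0.11] slide [0.0485 0.0007 0.1207] rows 2.6
```

Request:
step_arm([
  {"rot": [0,-7.4,0],"slide": [0,0,0],"grip": 1},
  {"rot": [0,-7.4,0],"slide": [0.016,0,0],"grip": 1},
  {"rot": [0,-7.3,0.1],"slide": [0.016,0.0005,0.01],"grip": 1},
  {"rot": [0,0,0],"slide": [0.016,0,0.02],"grip": 1},
  {"rot": [0,0,0],"slide": [0,0,0.02],"grip": 1},
  {"rot": [0,0,0],"slide": [0,0,0],"grip": 1},
  {"rot": [0,0,0],"slide": [0,0,0],"grip": 1},
])

```text
time: 9.95
ee_pos: [559.6, -300.3, 116.8]
tool_rot: [0.981, 0.039, -0.192, 0.007]
wrist_force: [0.3, -0.5, 0.3]
grip_width: 0.997
finger_force: 0.0
```

```bash
sed -i 's/pics\/w5/pics\/w6/' barrel.py; python3 barrel.py
```

```text
[ 559.6133 -300.2575  116.83  ] [-0.0028  0.967   0.621   1.397  -0.3179  1.2536 -0.8631] table 0.2704232116990113
5722 [-302.6235    0.081    44.6166] 4.628960140140768 0.42281173130094607
flange [64.5903 65.532  69.5543 72.226  72.5651] 1262
rot [-0.07 22.11 -0.07] slide [-0.0297 -0.      0.0708] rows 2.57
grip point [ 531.4855 -302.5032   46.1166]
rot [-0.08  0.11 -0.05] slide [ 0.0003 -0.      0.0061] rows 0.12
rot [-0.08  0.11 -0.05] slide [ 0.0003 -0.      0.0761] rows 1.52
```

Request:
step_arm([
  {"rot": [0,0,0],"slide": [0,0,0.03],"grip": 1},
  {"rot": [0,0,0],"slide": [0,0,0.025],"grip": 1},
  {"rot": [0,0,0],"slide": [0,0,0.014],"grip": 1},
  {"rot": [0,0,0],"slide": [0,0,0.006],"grip": 1},
  {"rot": [0,0,0],"slide": [0,0,0],"grip": 1},
  {"rot": [0,0,0],"slide": [0,0,0],"grip": 1},
])

```text
time: 10.6
ee_pos: [532.9, -302.6, 48.6]
tool_rot: [0.981, 0.039, -0.19, 0.008]
wrist_force: [0.3, 0.2, 0.2]
grip_width: 0.998
finger_force: 0.0
```

Request:
step_arm([
  {"rot": [0,0,0],"slide": [0,0,0],"grip": 0.3},
  {"rot": [0,0,0],"slide": [0,0,0],"grip": 0},
  {"rot": [0,0,0],"slide": [0,0,0],"grip": 0},
  {"rot": [0,0,0],"slide": [0,0,0],"grip": 0},
  {"rot": [0,0,0],"slide": [0,0,0],"grip": 0},
  {"rot": [0,0,0],"slide": [0,0,0],"grip": 0},
  {"rot": [0,0,0],"slide": [0,0,0],"grip": 0},
])

```text
time: 11.3
ee_pos: [532.3, -302.0, 48.0]
tool_rot: [0.981, 0.039, -0.191, 0.007]
wrist_force: [0.9, 3.6, 6.9]
grip_width: 0.403
finger_force: 59.1
```

```bash
cat > seat.py <<'E'
from rig import r
from h import *
np.set_printoptions(precision=4,suppress=True)
D=np.load("deck.npz");A,c=D['A'],D['c']; O=c+A@[0.46,1.16,0]
def goal(bx,up):
    B=np.load("tb.npz"); T=np.eye(4); T[:3,:3]=A; T[:3,3]=O+A@[bx,0,42+up]; return T@np.linalg.inv(B['tb'])
E
python3 - <<'E'
from seat import *
o=r.get_obs(); T=np.eye(4);T[:3,:3]=R.from_quat(o['tool_rot']).as_matrix();T[:3,3]=o['ee_pos']
a=np.radians(4.6); Bx=np.array([np.cos(a),np.sin(a),0]); B=np.eye(4); B[:3,:3]=np.stack([Bx,[-Bx[1],Bx[0],0],[0,0,1]],1); B[:3,3]=np.array([530,-302.63,44.6])+64*Bx
tb=np.linalg.inv(T)@B; np.savez("tb.npz",tb=tb); print(tb)
from kin import ik; K=np.load("kin.npz")
for up in(200,100,0):
    G=goal(12,up); f=ik(G[:3,3],G[:3,:3],K['p'],K['s'],o['q']); print(up,G[:3,3],f.cost,f.x)
plan(o,[532,-302,250],R.from_quat(o['tool_rot']).as_matrix())
E
```

```text
[[  0.9271   0.0002  -0.3749  58.4865]
 [ -0.0002  -1.      -0.001    0.4605]
 [ -0.3749   0.001   -0.9271 -19.9392]
 [  0.       0.       0.       1.    ]]
200 [428.8758 149.6269 268.1918] 1.058463912020437e-17 [-1.2551  0.1784  0.8716  2.1593 -0.1526  0.6516 -1.7594]
100 [485.7021 155.4501 186.1135] 0.0007759193366748319 [-0.8704  0.4015  0.5455  2.0945 -0.3442  0.5389 -1.564 ]
0 [542.5285 161.2733 104.0351] 2.71016171830411e-23 [-0.7824  0.6122  0.4898  2.0412 -0.6431  0.3914 -1.2864]
rot [-0.  0.  0.] slide [-0.076  -0.0002 -0.1871] rows 4.04
```

Request:
step_arm([
  {"rot": [0,0,0],"slide": [-0.004,0,-0.01],"grip": 0},
  {"rot": [0,0,0],"slide": [-0.012,0,-0.029],"grip": 0},
  {"rot": [0,0,0],"slide": [-0.015,0,-0.037],"grip": 0},
  {"rot": [0,0,0],"slide": [-0.015,0,-0.037],"grip": 0},
  {"rot": [0,0,0],"slide": [-0.015,0,-0.037],"grip": 0},
  {"rot": [0,0,0],"slide": [-0.015,0,-0.037],"grip": 0},
  {"rot": [0,0,0],"slide": [0,0,0],"grip": 0},
])

```text
time: 12.0
ee_pos: [532.7, -303.8, 255.0]
tool_rot: [0.981, 0.039, -0.188, 0.009]
wrist_force: [0.5, -0.2, -3.1]
grip_width: 0.402
finger_force: 60.7
```

```bash
python3 - <<'E'
from seat import *
o=r.get_obs(); G=goal(12,120); print(o['q'],o['ee_pos'],G[:3,3]); plan(o,G[:3,3],G[:3,:3])
E
```

```text
[-0.0327  0.7844  0.6938  1.3872 -0.2422  1.4266 -0.8436] [ 532.6505 -303.8076  254.9788] [474.3369 154.2855 202.5291]
rot [ 0.12 34.5  -1.35] slide [-0.0226 -0.4616  0.0491] rows 9.3
```

Request:
step_arm([
  {"rot": [0,6.9,-0.3],"slide": [0,-0.02,0],"grip": 0},
  {"rot": [0,6.9,-0.3],"slide": [-0.005,-0.04,0],"grip": 0},
  {"rot": [0,6.9,-0.3],"slide": [-0.005,-0.045,0],"grip": 0},
  {"rot": [0,6.9,-0.3],"slide": [-0.005,-0.045,0],"grip": 0},
  {"rot": [0.1,6.9,-0.2],"slide": [-0.005,-0.045,0],"grip": 0},
  {"rot": [0,0,0],"slide": [0,-0.045,0],"grip": 0},
  {"rot": [0,0,0],"slide": [0,-0.045,0],"grip": 0},
  {"rot": [0,0,0],"slide": [0,-0.045,0],"grip": 0},
])

```text
time: 12.8
ee_pos: [479.1, 25.6, 252.4]
tool_rot: [0.993, 0.051, 0.108, -0.008]
wrist_force: [1.7, 0.2, -3.8]
grip_width: 0.4
finger_force: 61.0
```

Request:
step_arm([
  {"rot": [0,0,0],"slide": [0,-0.045,0],"grip": 0},
  {"rot": [0,0,0],"slide": [0,-0.045,0],"grip": 0},
  {"rot": [0,0,0],"slide": [0,-0.03,0],"grip": 0},
  {"rot": [0,0,0],"slide": [0,0,0],"grip": 0},
  {"rot": [0,0,0],"slide": [0,0,0],"grip": 0},
])

```text
time: 13.3
ee_pos: [467.1, 143.8, 252.6]
tool_rot: [0.993, 0.052, 0.108, -0.008]
wrist_force: [1.8, -0.6, -3.1]
grip_width: 0.403
finger_force: 61.1
```

```bash
python3 - <<'E'
from seat import *
o=r.get_obs(); G=goal(12,120); print(o['q'],o['ee_pos'],G[:3,3]); plan(o,G[:3,3],G[:3,:3])
E
```

```text
[-1.051   0.2558  0.7038  2.13   -0.1923  0.6117 -1.7001] [467.1095 143.7581 252.5841] [474.3369 154.2855 202.5291]
rot [-0.23  0.4   0.14] slide [-0.003  -0.0097  0.0507] rows 1.03
```

Request:
step_arm([
  {"rot": [-0.2,0.4,0.1],"slide": [-0.003,-0.01,0.02],"grip": 0},
  {"rot": [0,0,0],"slide": [0,0,0.03],"grip": 0},
  {"rot": [0,0,0],"slide": [0,0,0],"grip": 0},
  {"rot": [0,0,0],"slide": [0,0,0],"grip": 0},
])

```text
time: 13.7
ee_pos: [474.7, 152.8, 203.8]
tool_rot: [0.993, 0.049, 0.111, -0.006]
wrist_force: [0.8, -0.8, -3.0]
grip_width: 0.403
finger_force: 61.5
```

```bash
cat > look.py <<'E'
import sys
from seat import *
from scipy.optimize import least_squares
o=r.get_obs(); T=wristT(r,o); p,d=r.read_camera("wrist"); cv2.imwrite(f"pics/{sys.argv[1]}.png",p[...,::-1])
W=(cloud(d,r.get_calibration("wrist"),T)-O)@A; np.savez(sys.argv[1]+".npz",W=W,p=p)
G=goal(12,float(sys.argv[2])); print(o['q'],o['ee_pos']); plan(o,G[:3,3],G[:3,:3])
L=W.reshape(-1,3); P=p.reshape(-1,3).astype(int)
I=(abs(L[:,2])<6)&(abs(L[:,1])<70)&(L[:,0]>-135)&(L[:,0]<135)
if I.sum()>50:
    f=np.linalg.lstsq(np.c_[L[I][:,:2],np.ones(I.sum())],L[I][:,2],rcond=None)[0]; print("deck plane resid in deck frame",f,I.sum(),"y ext",np.percentile(L[I][:,1],[.5,99.5]))
m=(L[:,2]>25)&(L[:,2]<80)&(abs(L[:,1])<60)&(abs(L[:,0]+4)<12)
Q=L[m]; print("plate pts",len(Q))
for sgn in(-1,1):
    q=Q[Q[:,1]*sgn>10]
    if len(q)>10: print(sgn,"y",np.percentile(q[:,1],[1,5,50,95,99]),"x",np.percentile(q[:,0],[1,5,50,95,99]),"z",np.percentile(q[:,2],[50,99]))
E
python3 look.py w7 120
```

```text
[-0.9746  0.3567  0.6186  2.1627 -0.297   0.4859 -1.6307] [474.6835 152.7993 203.8269]
rot [ 0.05  0.01 -0.18] slide [-0.0005 -0.0015  0.0012] rows 0.04
deck plane resid in deck frame [ 0.0088 -0.0024 -0.1963] 10175 y ext [-53.4786  55.1147]
plate pts 1925
-1 y [-46.6734 -45.4267 -32.09   -19.0774 -18.3828] x [-7.6359 -6.4736 -0.3873  0.1068  0.2455] z [50.4964 65.847 ]
1 y [20.5276 20.7144 33.1502 47.5755 48.7015] x [-7.4896 -6.2429 -0.081   0.4996  0.5827] z [50.2905 66.0194]
```

View pics/w7.png

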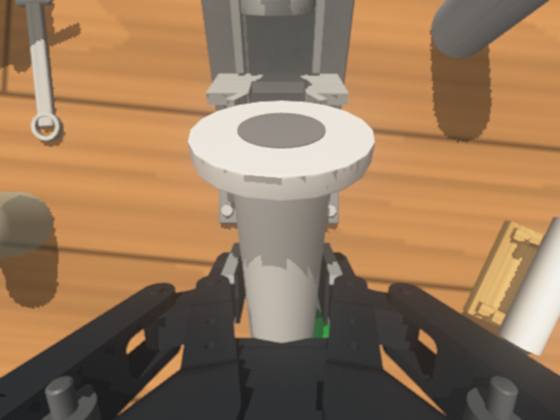

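The wrist view shows the plate ears at (228,88) and (330,88), with the barrel above and roughly centred. The slot centre measures +1.0 mm in deck y. I'll update that and check the barrel's axis in the hand.

```bash
sed -i 's/0.46,1.16,0/0.4,2.16,0/' seat.py; cat > held.py <<'E'
import sys
from seat import *
from scipy.optimize import least_squares
def held(o,W,p):
    T=np.eye(4);T[:3,:3]=R.from_quat(o['tool_rot']).as_matrix();T[:3,3]=o['ee_pos']
    B=T@np.load("tb.npz")['tb']; X=(W-B[:3,3])@B[:3,:3]; X=X.reshape(-1,3)   # barrel frame, believed
    b=X[(X[:,0]>-55)&(X[:,0]<-5)&(X[:,2]>4)&(np.hypot(X[:,1],X[:,2])<26)]
    f=lambda t:np.hypot(b[:,1]-t[0]-t[1]*(b[:,0]+62.5),b[:,2]-t[2]-t[3]*(b[:,0]+62.5))-18
    t=least_squares(f,[0,0,0,0],loss='soft_l1').x
    fl=X[(np.hypot(X[:,1],X[:,2])>22)&(np.hypot(X[:,1],X[:,2])<34)&(abs(X[:,0])<20)]
    print("held: y,slope,z,slope (grip)",t,"n",len(b),"rms",np.std(f(t)),"flange x",np.percentile(fl[:,0],[2,50,98]))
if __name__=="__main__":
    o=r.get_obs(); Tc=wristT(r,o); p,d=r.read_camera("wrist"); held(o,cloud(d,r.get_calibration("wrist"),Tc),p)
    for u in (60,0):
        G=goal(12,u); plan(o,G[:3,3],G[:3,:3])
E
python3 held.py
```

```text
held: y,slope,z,slope (grip) [-0.1048  0.0016  0.3082 -0.0087] n 8189 rms 1.5562874525831476 flange x [0.6258 7.6042 8.4033]
rot [-0.   -0.06 -0.17] slide [ 0.0215 -0.002   0.0574] rows 1.23
rot [-0.   -0.06 -0.17] slide [ 0.044 -0.002  0.113] rows 2.43
```

Request:
step_arm([
  {"rot": [0,0,-0.2],"slide": [0.007,-0.002,0.019],"grip": 0},
  {"rot": [0,0,0],"slide": [0.007,0,0.019],"grip": 0},
  {"rot": [0,0,0],"slide": [0.0075,0,0.0195],"grip": 0},
  {"rot": [0,0,0],"slide": [0,0,0],"grip": 0},
  {"rot": [0,0,0],"slide": [0,0,0],"grip": 0},
])

```text
time: 14.3
ee_pos: [508.0, 159.6, 153.2]
tool_rot: [0.992, 0.052, 0.112, -0.006]
wrist_force: [0.3, -1.0, -2.6]
grip_width: 0.4
finger_force: 61.4
```

```bash
python3 held.py
```

```text
held: y,slope,z,slope (grip) [-0.0786  0.001   0.3397 -0.0097] n 8217 rms 1.5606274371915863 flange x [0.6573 7.5899 8.4076]
rot [-0.03 -0.07  0.11] slide [ 0.0002  0.0008 -0.    ] rows 0.02
rot [-0.03 -0.07  0.11] slide [0.0227 0.0009 0.0556] rows 1.2
```

Request:
step_arm([
  {"rot": [0,0,0.1],"slide": [0.0056,0.0008,0.0139],"grip": 0},
  {"rot": [0,0,0],"slide": [0.0056,0,0.0139],"grip": 0},
  {"rot": [0,0,0],"slide": [0.0038,0,0.0093],"grip": 0},
  {"rot": [0,0,0],"slide": [0.0038,0,0.0093],"grip": 0},
  {"rot": [0,0,0],"slide": [0,0,0],"grip": 0},
  {"rot": [0,0,0],"slide": [0,0,0],"grip": 0},
])

```text
time: 14.95
ee_pos: [536.5, 161.9, 111.1]
tool_rot: [0.992, 0.051, 0.112, -0.006]
wrist_force: [-0.9, 0.0, -2.9]
grip_width: 0.397
finger_force: 61.7
```

```bash
python3 held.py
```

```text
held: y,slope,z,slope (grip) [-0.0768  0.0006  0.2499 -0.0068] n 8611 rms 2.0184800781947554 flange x [-17.6268   6.7632   8.3663]
rot [-0.01 -0.02  0.03] slide [-0.0183  0.0002 -0.0474] rows 1.02
rot [-0.01 -0.02  0.03] slide [0.0042 0.0003 0.0082] rows 0.18
```

In the slot with no contact force so far, and 9 mm left to go. I'll lower until it touches.

Request:
step_arm([
  {"rot": [0,0,0],"slide": [0.0015,0,0.004],"grip": 0},
  {"rot": [0,0,0],"slide": [0.0015,0,0.0025],"grip": 0},
  {"rot": [0,0,0],"slide": [0.0006,0,0.0012],"grip": 0},
  {"rot": [0,0,0],"slide": [0,0,0],"grip": 0},
  {"rot": [0,0,0],"slide": [0,0,0],"grip": 0},
])

```text
time: 15.5
ee_pos: [541.8, 162.7, 104.5]
tool_rot: [0.992, 0.051, 0.112, -0.006]
wrist_force: [0.0, 0.6, -3.2]
grip_width: 0.404
finger_force: 61.7
```

Request:
step_arm([
  {"rot": [0,0,0],"slide": [0.0004,0,0.001],"grip": 0},
  {"rot": [0,0,0],"slide": [0,0,0],"grip": 0},
  {"rot": [0,0,0],"slide": [0,0,0],"grip": 0.5},
  {"rot": [0,0,0],"slide": [0,0,0],"grip": 0.6},
  {"rot": [0,0,0],"slide": [0,0,0],"grip": 1},
  {"rot": [0,0,0],"slide": [0,0,0],"grip": 1},
  {"rot": [0,0,0],"slide": [0,0,0],"grip": 1},
  {"rot": [0,0,0],"slide": [0,0,0],"grip": 1},
])

```text
time: 16.3
ee_pos: [542.4, 162.8, 103.6]
tool_rot: [0.992, 0.051, 0.112, -0.006]
wrist_force: [0.6, 0.1, -0.2]
grip_width: 0.999
finger_force: 0.0
```

Request:
step_arm([
  {"rot": [0,0,0],"slide": [-0.006,0,-0.014],"grip": 1},
  {"rot": [0,0,0],"slide": [-0.011,0,-0.028],"grip": 1},
  {"rot": [0,0,0],"slide": [-0.015,0,-0.037],"grip": 1},
  {"rot": [0,0,0],"slide": [-0.015,0,-0.037],"grip": 1},
  {"rot": [0,0,0],"slide": [0,0,0],"grip": 1},
  {"rot": [0,0,0],"slide": [0,0,0],"grip": 1},
])

```text
time: 16.9
ee_pos: [470.7, 156.2, 207.1]
tool_rot: [0.992, 0.052, 0.112, -0.008]
wrist_force: [0.4, -0.2, -0.0]
grip_width: 0.998
finger_force: 0.0
```

```bash
python3 - <<'E'
from seat import *
from scipy.optimize import least_squares
o=r.get_obs(); T=wristT(r,o); p,d=r.read_camera("wrist"); cv2.imwrite("pics/w8.png",p[...,::-1]); X=((cloud(d,r.get_calibration("wrist"),T)-O)@A).reshape(-1,3)
b=X[(X[:,0]>-110)&(X[:,0]<-12)&(X[:,2]>45)&(X[:,2]<70)&(abs(X[:,1])<22)]
f=lambda t:np.hypot(b[:,1]-t[0]-t[1]*b[:,0],b[:,2]-t[2]-t[3]*b[:,0])-18
t=least_squares(f,[0,0,42,0],loss='soft_l1').x; print("barrel y,slope,z,slope",t,len(b))
fl=X[(X[:,2]>66)&(X[:,2]<76)&(abs(X[:,1])<20)&(X[:,0]>-5)&(X[:,0]<60)]; print("flange rim x",np.percentile(fl[:,0],[2,10,50,90,98]) if len(fl) else 0,len(fl))
ps=X[(X[:,2]>76)&(X[:,2]<95)&(abs(X[:,1])<25)&(X[:,0]>10)&(X[:,0]<110)]; print("post x",np.percentile(ps[:,0],[2,50,98]),"y",np.percentile(ps[:,1],[2,50,98]),"z",np.percentile(ps[:,2],[50,98]),len(ps))
E
```

```text
barrel y,slope,z,slope [ 0.7861  0.0023 41.1469  0.0021] 4632
flange rim x [10.7552 11.5293 15.0479 18.221  18.5347] 805Traceback (most recent call last):
  File "<stdin>", line 8, in <module>
    return _quantile_unchecked(
        a, q, axis, out, overwrite_input, method, keepdims, weights)
    return _ureduce(a,
                    func=_quantile_ureduce_func,
    ...<5 lines>...
                    overwrite_input=overwrite_input,
                    method=method)
    r = func(a, **kwargs)
    result = _quantile(arr,
                       quantiles=q,
    ...<2 lines>...
                       out=out,
                       weights=wgt)
    slices_having_nans = np.isnan(arr[-1, ...])
                                  ~~~^^^^^^^^^
IndexError: index -1 is out of bounds for axis 0 with size 0
```

View pics/w8.png

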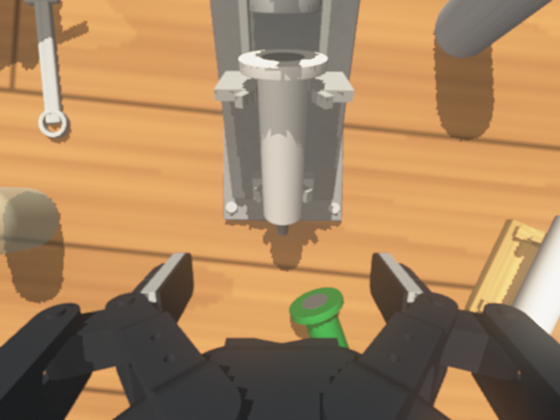

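The barrel lies in the slot with its flange at (283,65), 11 mm uphill of the plate, and is let go. Next, the pusher handle.

```bash
python3 - <<'E'
from seat import *
o=r.get_obs(); M=goal(12,0)[:3,:3]; plan(o,O+A@[45,0,145],M); print(A.T@(o['ee_pos']-O))
E
```

```text
rot [-0.1  -0.07  0.08] slide [ 0.0976  0.0013 -0.012 ] rows 1.97
[-50.0241   1.3136 170.4507]
```

Request:
step_arm([
  {"rot": [0,0,0],"slide": [0.033,0.001,-0.004],"grip": 1},
  {"rot": [0,0,0],"slide": [0.033,0,-0.004],"grip": 1},
  {"rot": [0,0,0],"slide": [0.032,0,-0.004],"grip": 1},
  {"rot": [0,0,0],"slide": [0,0,0],"grip": 1},
  {"rot": [0,0,0],"slide": [0,0,0],"grip": 1},
])

```text
time: 17.45
ee_pos: [563.8, 162.9, 238.4]
tool_rot: [0.993, 0.051, 0.111, -0.006]
wrist_force: [-0.5, -0.9, -0.4]
grip_width: 0.997
finger_force: 0.0
```

```bash
cat > post.py <<'E'
import sys
from seat import *
o=r.get_obs(); T=wristT(r,o); p,d=r.read_camera("wrist"); cv2.imwrite(f"pics/{sys.argv[1]}.png",p[...,::-1]); X=((cloud(d,r.get_calibration("wrist"),T)-O)@A).reshape(-1,3)
print("tcp deck",A.T@(o['ee_pos']-O),"q",o['q'])
ps=X[(X[:,2]>76)&(X[:,2]<95)&(abs(X[:,1])<25)&(X[:,0]>25)&(X[:,0]<110)]
if len(ps)>5:
    print("post x",np.percentile(ps[:,0],[2,50,98]),"y",np.percentile(ps[:,1],[2,50,98]),"z",np.percentile(ps[:,2],[50,98]),len(ps))
    x0=np.percentile(ps[:,0],2)+8; y0=np.percentile(ps[:,1],[2,98]).mean(); print(x0,y0)
    for h in(128,68): plan(o,O+A@[x0,y0,h],goal(12,0)[:3,:3])
fl=X[(X[:,2]>66)&(X[:,2]<76)&(abs(X[:,1])<20)&(X[:,0]>-5)&(X[:,0]<30)]; print("flange rim x",np.percentile(fl[:,0],[2,50,98]) if len(fl) else 0,len(fl))
E
python3 post.py w9
```

```text
tcp deck [ 44.6241  -1.1055 143.5895] q [-0.8738  0.4436  0.6144  1.9191 -0.3305  0.6562 -1.5598]
post x [64.7904 74.8569 79.5109] y [-6.58   -0.3107  6.4165] z [86.7625 88.5296] 763
72.79037158887148 -0.08170967792163442
rot [ 0.05  0.05 -0.02] slide [ 0.032  -0.001   0.0039] rows 0.64
rot [ 0.05  0.05 -0.02] slide [ 0.0545 -0.001   0.0595] rows 1.61
flange rim x [10.8873 16.1295 19.1005] 501
```

Request:
step_arm([
  {"rot": [0,0,0],"slide": [0.031,-0.001,0.004],"grip": 1},
  {"rot": [0,0,0],"slide": [0.008,0,0.019],"grip": 1},
  {"rot": [0,0,0],"slide": [0.008,0,0.019],"grip": 1},
  {"rot": [0,0,0],"slide": [0.006,0,0.017],"grip": 1},
  {"rot": [0,0,0],"slide": [0,0,0],"grip": 1},
  {"rot": [0,0,0],"slide": [0,0,0],"grip": 1},
])

```text
time: 18.1
ee_pos: [627.2, 171.2, 193.7]
tool_rot: [0.992, 0.051, 0.111, -0.006]
wrist_force: [-0.6, 0.2, -0.0]
grip_width: 0.998
finger_force: 0.0
```

```bash
python3 post.py w10
```

```text
tcp deck [71.5407  0.6945 70.3025] q [-0.7529  0.5935  0.5348  1.7961 -0.4128  0.6352 -1.4847]
post x [65.6974 77.7369 79.8344] y [-6.644  -0.0836  6.4912] z [85.7248 87.9774] 1331
73.69741487082099 -0.07641454863589203
rot [-0.01  0.03  0.03] slide [-0.0196  0.0007 -0.0543] rows 1.15
rot [-0.01  0.03  0.03] slide [0.0029 0.0008 0.0013] rows 0.06
flange rim x [12.86   18.0732 19.4887] 559
```

Request:
step_arm([
  {"rot": [0,0,0],"slide": [0,0,0],"grip": 0.4},
  {"rot": [0,0,0],"slide": [0,0,0],"grip": 0},
  {"rot": [0,0,0],"slide": [0,0,0],"grip": 0},
  {"rot": [0,0,0],"slide": [0,0,0],"grip": 0},
  {"rot": [0,0,0],"slide": [0,0,0],"grip": 0},
  {"rot": [0,0,0],"slide": [0,0,0],"grip": 0},
  {"rot": [0,0,0],"slide": [0,0,0],"grip": 0},
  {"rot": [0,0,0],"slide": [0,0,0],"grip": 0},
])

```text
time: 18.95
ee_pos: [627.9, 171.0, 194.3]
tool_rot: [0.992, 0.051, 0.112, -0.006]
wrist_force: [-3.4, -2.5, 5.8]
grip_width: 0.15
finger_force: 58.8
```

Request:
step_arm([
  {"rot": [0,0,0],"slide": [-0.0046,0,0.0019],"grip": 0},
  {"rot": [0,0,0],"slide": [-0.0046,0,0.0019],"grip": 0},
  {"rot": [0,0,0],"slide": [-0.0046,0,0.0019],"grip": 0},
  {"rot": [0,0,0],"slide": [-0.0046,0,0.0019],"grip": 0},
  {"rot": [0,0,0],"slide": [-0.0028,0,0.0011],"grip": 0},
  {"rot": [0,0,0],"slide": [-0.0028,0,0.0011],"grip": 0},
  {"rot": [0,0,0],"slide": [0,0,0],"grip": 0},
])

```text
time: 19.65
ee_pos: [606.9, 169.0, 179.4]
tool_rot: [0.992, 0.051, 0.112, -0.006]
wrist_force: [-3.0, -1.1, 6.1]
grip_width: 0.153
finger_force: 59.0
```

```bash
python3 - <<'E'
from seat import *
o=r.get_obs(); print("tcp deck",A.T@(o['ee_pos']-O),"F deck",A.T@o['wrist_force'])
E
```

```text
tcp deck [46.6216  0.6145 70.3299] F deck [ 0.9805 -0.802   6.7876]
```

Request:
step_arm([
  {"rot": [0,0,0],"slide": [-0.0019,0,0.0008],"grip": 0},
  {"rot": [0,0,0],"slide": [-0.0019,0,0.0008],"grip": 0},
  {"rot": [0,0,0],"slide": [-0.0019,0,0.0008],"grip": 0},
  {"rot": [0,0,0],"slide": [-0.0019,0,0.0008],"grip": 0},
  {"rot": [0,0,0],"slide": [-0.0019,0,0.0008],"grip": 0},
  {"rot": [0,0,0],"slide": [0,0,0],"grip": 0},
])

```text
time: 20.25
ee_pos: [598.8, 168.2, 173.7]
tool_rot: [0.992, 0.051, 0.112, -0.007]
wrist_force: [-3.3, -1.5, 9.6]
grip_width: 0.154
finger_force: 59.7
```

```bash
python3 - <<'E'
from seat import *
o=r.get_obs(); print("tcp deck",A.T@(o['ee_pos']-O),"F deck",A.T@o['wrist_force'])
E
```

```text
tcp deck [36.7028  0.635  70.2711] F deck [ 2.6501 -1.1272  9.8646]
```

Request:
step_arm([
  {"rot": [0,0,0],"slide": [-0.0009,0,0.0004],"grip": 0},
  {"rot": [0,0,0],"slide": [-0.0009,0,0.0004],"grip": 0},
  {"rot": [0,0,0],"slide": [0,0,0],"grip": 0},
])

```text
time: 20.55
ee_pos: [598.7, 168.2, 173.7]
tool_rot: [0.992, 0.051, 0.114, -0.007]
wrist_force: [1.7, -1.8, 17.7]
grip_width: 0.155
finger_force: 60.7
```

```bash
python3 - <<'E'
from seat import *
o=r.get_obs(); print("tcp deck",A.T@(o['ee_pos']-O),"F deck",A.T@o['wrist_force'])
E
```

```text
tcp deck [36.62    0.6567 70.2628] F deck [11.3765 -1.9577 13.6186]
```

The pusher has stopped and the force is rising, so the flange is against the plate. One more small push, then let go.

Request:
step_arm([
  {"rot": [0,0,0],"slide": [-0.0014,0,0.0006],"grip": 0},
  {"rot": [0,0,0],"slide": [0,0,0],"grip": 0},
  {"rot": [0,0,0],"slide": [0,0,0],"grip": 0},
])

```text
time: 20.85
ee_pos: [598.7, 168.2, 173.6]
tool_rot: [0.992, 0.051, 0.115, -0.007]
wrist_force: [4.9, -1.9, 23.6]
grip_width: 0.158
finger_force: 61.3
```

Request:
step_arm([
  {"rot": [0,0,0],"slide": [0,0,0],"grip": 0.5},
  {"rot": [0,0,0],"slide": [0,0,0],"grip": 1},
  {"rot": [0,0,0],"slide": [0,0,0],"grip": 1},
  {"rot": [0,0,0],"slide": [0,0,0],"grip": 1},
  {"rot": [0,0,0],"slide": [0,0,0],"grip": 1},
])

```text
time: 21.35
ee_pos: [595.6, 168.3, 170.9]
tool_rot: [0.992, 0.051, 0.112, -0.006]
wrist_force: [0.0, 0.5, 0.3]
grip_width: 0.983
finger_force: 0.0
```

Request:
step_arm([
  {"rot": [0,0,0],"slide": [-0.004,0,-0.01],"grip": 1},
  {"rot": [0,0,0],"slide": [-0.008,0,-0.019],"grip": 1},
  {"rot": [0,0,0],"slide": [-0.011,0,-0.028],"grip": 1},
  {"rot": [0,0,0],"slide": [-0.011,0,-0.028],"grip": 1},
  {"rot": [0,0,0],"slide": [-0.04,0,0],"grip": 1},
  {"rot": [0,0,0],"slide": [-0.03,0,0],"grip": 1},
  {"rot": [0,0,0],"slide": [0,0,0],"grip": 1},
  {"rot": [0,0,0],"slide": [0,0,0],"grip": 1},
])

```text
time: 22.15
ee_pos: [475.8, 156.2, 231.4]
tool_rot: [0.992, 0.052, 0.112, -0.007]
wrist_force: [0.6, -0.2, 0.1]
grip_width: 1.0
finger_force: 0.0
```

```bash
python3 post.py w11; python3 - <<'E'
from seat import *
from scipy.optimize import least_squares
o=r.get_obs(); T=wristT(r,o); p,d=r.read_camera("wrist"); X=((cloud(d,r.get_calibration("wrist"),T)-O)@A).reshape(-1,3)
b=X[(X[:,0]>-110)&(X[:,0]<-12)&(X[:,2]>45)&(X[:,2]<70)&(abs(X[:,1])<22)]
f=lambda t:np.hypot(b[:,1]-t[0]-t[1]*b[:,0],b[:,2]-t[2]-t[3]*b[:,0])-18
print("barrel",least_squares(f,[0,0,42,0],loss='soft_l1').x,len(b))
E
```

```text
tcp deck [-31.7836   1.1734 188.1528] q [-1.0418  0.3171  0.6889  2.1324 -0.2609  0.557  -1.6587]
post x [28.1053 36.6948 43.248 ] y [-6.6024 -0.0156  6.5547] z [86.7811 88.5335] 688
36.10526583839268 -0.023880167429943366
rot [-0.11 -0.08  0.08] slide [0.0855 0.0012 0.0303] rows 1.81
rot [-0.11 -0.08  0.08] slide [0.108  0.0013 0.0859] rows 2.76
flange rim x [0.5233 4.8933 8.4091] 573
barrel [ 0.7959  0.0015 41.214   0.0027] 3703
```

View pics/w11.png

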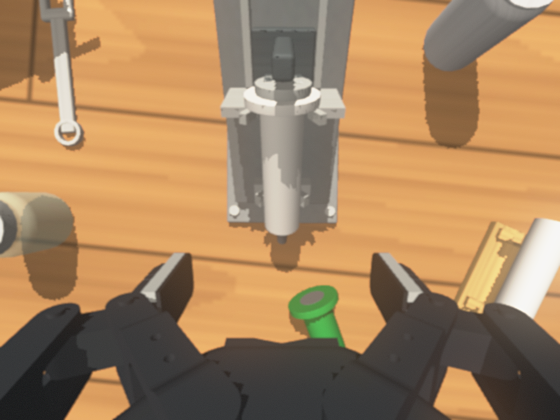

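The flange is on the plate at (283,98), rim from x 0.5 to 8.4 mm. The handle's centre is at about 35.5 mm, so the pusher is at about 0.0595, disc on the flange. The gripper is clear, so I'm handing it in.

```bash
python3 -c "
from rig import r
print(r.job_done())"
```

```text
the job is handed in; nothing more can be done
None
```

The barrel lies in the stand with its flange against the plate, the pusher disc bears on the flange, both are let go, and the job is handed in; no verdict was returned.

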